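Start the hex nut on the clamp stud

ROBOT

A 6-joint arm with a two-finger parallel gripper is mounted at the origin on a cart in front of the work surface, level with it; the furniture and walls round the work are solid. World frame = base frame: x ahead of the robot, y to its left, z up, the work surface at z = 0. Lengths are in m, angles in rad, forces in N, time in s.
With the tool pointing down it reaches from about 0.425 to 0.95 m from the base axis. Payload 3.5 kg.
Tool frame: the origin (TCP) lies on the centre line of the jaws, within the pads' length; the fingertips stand 8 mm ahead of it and the grasp point (between the pads) lies 11 mm behind it; z points along the fingers, y is the line along which they close (so a half turn about z gives the same grasp; the last joint's range is limited). The gripper opens to 85 mm and grips with 20 to 120 N. Pads are 22 mm wide; open, the fingers measure 114 mm over their backs; the gripper's body (76 mm by 85 mm) begins 54 mm behind the grasp point. The pads swing forward as they close: fully open they stand 13 mm farther back than shut.
Start: joints at [1.11, 0.286, 1.577, -0, 1.279, -0.15], TCP at [0.206, 0.643, 0.239] pointing down, gripper open.
Joint ranges: [-2.77, 2.77], [-0.9, 2.22], [0.21, 2.48], [-1.53, 4.67], [0.24, 2.81], [-2.84, 2.84]. Speed limits (rad/s): [2.79, 2.79, 3.14, 3.14, 3.14, 3.14].

INTERFACE

Orientations are given as a unit quaternion [x, y, z, w].
In Python, from plant import ctrl gives the robot as it stands. The module is installed in compiled form; this text tells all that it offers.
- The arm moves only by the tool send_rows, never from a script. Its argument "steps" is a list of rows, each a list of 5 numbers: the shift along the tool's x, y, z in m, then the turn about the tool's z in degrees, then the opening, from -1 (shut) to 1 (fully open). A call has 1 to 12 rows; each row is the pose to reach, as a shift and turn from the pose commanded when the call began, along the tool's axes at that moment; what a row does not reach only later rows make up. A row lasts 1/10 s, in which the tool goes at most 50 mm and 8.59 degrees, less where a joint would pass 70% of its speed; a pose out of reach is approached as far as the arm can. A call with a gripper value outside its range is refused whole. The fingers move at their own pace and stop on an object; "squeeze" is the grip in N (left out, the last holds). Time passes only in rows, so rows that repeat a pose let the fingers close. It gives the time, the measured TCP pose, the force, the opening and the grip force at its end, in the units of the state.
- ctrl.get_state(): the state, without advancing time (a new reading comes with each control period).
- ctrl.read_camera(name): name is "scene" or "top" or "wrist"; returns the picture (400x640x3 uint8, red, green, blue); there is no depth.
- ctrl.calibration(name): a dict with "intrinsics" (3x3 intrinsics, pixels), "k1" (the pictures are not rectified: a ray, as slopes to the right and down, at radius r is drawn at 1 + k1 r^2 times it, then the intrinsics apply), "extrinsics" (4x4, takes a point from world to camera coordinates); the wrist camera has in their place "tool_from_camera" (4x4, takes a point from camera to tool coordinates, whose origin is the TCP and whose axes are the flange's). Camera axes: x right, y up, looking along -z (the intrinsics and any distortion apply to the point x, -y, -z); pixel columns grow to the right and rows downward; lengths in m; the calibration is good to about 2 mm. A picture is of the moment at which its call begins: read the wrist's pose just before it. calibration takes no time and is no camera call.
- ctrl.sign_off(): hands the job in; it is judged then, once.
The state is a dict: "time": time; "qpos": joint angles; "dq": joint speeds; "joint_efforts": joint torques, N m; "eef_pos": TCP position; "tcp_rot": TCP orientation; "contact_force": force on the tool from outside, world axes, zero at the start; "wrist_torque": the same for the moment, N m; "opening": opening from 0.0 (shut) to 1.0 (fully open); "finger_force": force on a finger pad.
Only numpy, scipy, OpenCV 4.12 (cv2) and the standard library are available. Lean on these libraries where they do the work, as an engineer would, in place of code of your own. Each camera call takes 0.05 s, during which the arm holds its last target. There are 200 camera calls.

TASK

Start the brass hex nut on the stud of the blue strap clamp. Set it level over the stud with its red mark about 40 degrees clockwise (seen from above) of the red line on the strap, so that it sits high on the thread; then back it off anticlockwise until its mark meets the line and it drops into the thread, and let go. Leave the steel flange nut where it lies.

Things in the scene. Friction and masses are not known exactly. Their poses are not given: they have to be found in the camera images.
- hex_nut: Loose brass hex nut, no flange: 46 mm across flats, 24 high, 0.12 kg, bore 35. Origin: centre of its underside, z up; it lies on the desk at z = 0. Flats face 0, 60, 120, 180, 240, 300 degrees from its x axis, which points to the flat with the red mark. Three lugs, 3 to 8 mm above the underside, reach in at 0, 120, 240 degrees to 8 mm from the axis. It slides down freely if held loosely or let go.
- nut_mark (a point): Red mark (11 mm wide, across the top and down the flat), 20 mm from its axis along its x, 24 mm above its underside. Mark 40 degrees clockwise of the clamp's red line: nut sits high on the stud, underside 51.5 mm above the desk. Turned anticlockwise it climbs to 52.5, then falls to 48 (dropped in) as the mark comes 22 to 9 degrees short of the line; it stays at 48 until 14 degrees past, then climbs again.
- clamp: Fixed strap clamp: blue plate 150 x 84 x 12 mm, steel strap on top (26 mm above the desk) and an upright stud 31 mm thick, thread end 51 mm above the desk. From it a guide pin 13 mm thick, tapered from 66 mm up to 6 mm at its tip, 76 mm above the desk; 1.5 mm play to the nut's lugs. Origin: stud axis, at desk height; z up, x along the strap to the red line (28 to 60 mm from the axis).
- flange_nut: Loose grey steel hex nut of the same size, but with a round flange 60 mm wide and 4 mm thick at its foot and no mark; origin at the centre of its underside. Not to be used.
Not all that is in view belongs to the job. What is shaped like the clamp but orange or turquoise is not meant.

How it is judged:
On the way:
1. the hex nut is level over the stud, sitting high on the thread (underside 50 to 56 mm above the desk), its mark on the clockwise side of the red line by 18 degrees or more (z of hex_nut in the frame of clamp between 0.05 and 0.056 m and horizontal distance between hex_nut and clamp below 0.006 m and angle between hex_nut's own z axis and vertical below 0.18 rad and y of nut_mark in the frame of clamp below -0.006 m), for 0.2 s.
At the end, for the whole second after the job is handed in: The hex nut has dropped into the thread: round the stud (axis within 6 mm), its underside 45 to 49.7 mm above the desk, level within 7 degrees, its mark within 23 degrees of the red line, at rest and released (z of hex_nut in the frame of clamp between 0.045 and 0.0497 m and horizontal distance between hex_nut and clamp below 0.006 m and angle between hex_nut's own z axis and vertical below 0.12 rad and angle between the x axis of hex_nut and the x axis of clamp, either way round below 0.4 rad and linear speed of hex_nut below 0.02 m/s); the robot touches nothing.
It fails at once if the flange nut is moved by more than 20 mm (distance of flange_nut from where it was at the start of the episode above 0.02 m).
It also fails if it takes over 42 s, if anything falls off the work surface, if the arm or the gripper's body presses on something with over 40 N, if the wrist force passes 120 N, or if a joint passes its speed limit or range.

## Working session

There is one attempt and no reset: what is moved stays moved. The work goes in short steps, Python scripts to look and compute and a tool call to move; the robot and the scene stay as the last step left them, time stands still between calls to the robot, and variables do not carry over. Pictures are saved under pics/ and viewed, at most 10 in all, crops included, and the job is handed in when it is done.

Besides the shell and the picture viewer there is one more tool, called after ">>>" as name([rows], argument=value, ...), one row to a line, values as JSON. send_rows: Moves the arm, as the interface text tells. Its arguments: {"type":"object","properties":{"steps":{"type":"array","items":{"type":"array","items":{"type":"number"}}},"squeeze":{"type":"number"}},"required":["steps"]}

```bash
mkdir -p pics
cat > h.py <<'E'
import numpy as np,cv2
from plant import ctrl
from scipy.spatial.transform import Rotation as R
def cam(name):
    c=ctrl.calibration(name);K=np.array(c["intrinsics"]);k1=c["k1"]
    if name=="wrist":
        s=ctrl.get_state();T=np.eye(4);T[:3,:3]=R.from_quat(s["tcp_rot"]).as_matrix();T[:3,3]=s["eef_pos"]
        W=T@np.array(c["tool_from_camera"])
    else: W=np.linalg.inv(np.array(c["extrinsics"]))
    return K,k1,W
def ray(c,uv):
    K,k1,W=c
    p=np.linalg.solve(K,[uv[0],uv[1],1.])[:2];q=p.copy()
    for _ in range(20): q=p/(1+k1*(q@q))
    d=W[:3,:3]@np.array([q[0],-q[1],-1.]);return W[:3,3],d
def onz(c,uv,z):
    o,d=ray(c,uv);return o+d*(z-o[2])/d[2]
def proj(c,P):
    K,k1,W=c;p=np.linalg.inv(W)@np.append(P,1);s=np.array([p[0],-p[1]])/-p[2]
    s=s*(1+k1*(s@s));return (K@np.append(s,1))[:2]
def shot(name,fn):
    c=cam(name);im=ctrl.read_camera(name);cv2.imwrite("pics/"+fn,im[:,:,::-1]);return c,im
E
python3 - <<'E'
from h import *
_,a=shot("top","top0.png");_,b=shot("scene","scene0.png")
s=ctrl.get_state();print({k:np.round(v,3) for k,v in s.items()})
for n in("top","scene"):c=cam(n);print(n,c[0].round(1).tolist(),c[1],c[2].round(3).tolist())
print(ctrl.calibration("wrist"))
E
```

```text
{'time': np.float64(0.1), 'qpos': array([ 1.11 ,  0.287,  1.578,  0.   ,  1.279, -0.15 ]), 'dq': array([ 0.001, -0.002, -0.002,  0.002, -0.001, -0.001]), 'joint_efforts': array([ 0.0000e+00, -4.0729e+01, -2.9370e+01, -0.0000e+00,  3.0000e-03,
       -0.0000e+00]), 'eef_pos': array([0.206, 0.642, 0.238]), 'tcp_rot': array([ 0.155,  0.988, -0.001, -0.   ]), 'contact_force': array([-0.047,  0.087,  0.074]), 'wrist_torque': array([-0.016, -0.022, -0.004]), 'finger_force': np.float64(0.0), 'opening': np.float64(1.0)}
top [[374.3, 0.0, 321.2], [0.0, 374.3, 202.7], [0.0, 0.0, 1.0]] -0.04138818773655491 [[-0.004, 0.982, -0.187, 0.239], [-1.0, -0.003, 0.005, 0.084], [0.005, 0.187, 0.982, 1.231], [0.0, 0.0, 0.0, 1.0]]
scene [[433.4, 0.0, 319.8], [0.0, 433.4, 198.8], [0.0, 0.0, 1.0]] -0.07243739359470965 [[0.589, 0.546, -0.595, -0.297], [-0.808, 0.381, -0.45, -0.466], [-0.019, 0.746, 0.665, 0.883], [0.0, 0.0, 0.0, 1.0]]
{'intrinsics': array([[279.76119179,   0.        , 319.45474696],
       [  0.        , 279.76119179, 195.43037122],
       [  0.        ,   0.        ,   1.        ]]), 'k1': 0.014939212128911033, 'tool_from_camera': array([[-1.02628218e-03,  9.50841331e-01,  3.09676783e-01,
         7.93875974e-02],
       [ 9.99999379e-01,  8.41522036e-04,  7.30205234e-04,
        -4.47186753e-04],
       [ 4.33709480e-04,  3.09677340e-01, -9.50841604e-01,
        -1.34938451e-01],
       [ 0.00000000e+00,  0.00000000e+00,  0.00000000e+00,
         1.00000000e+00]])}
```

View pics/top0.png

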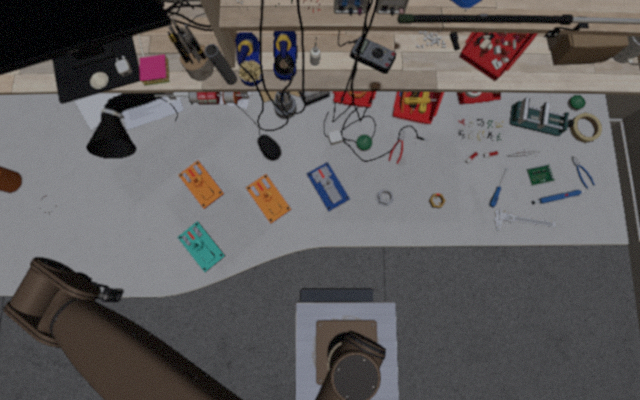

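View pics/scene0.png

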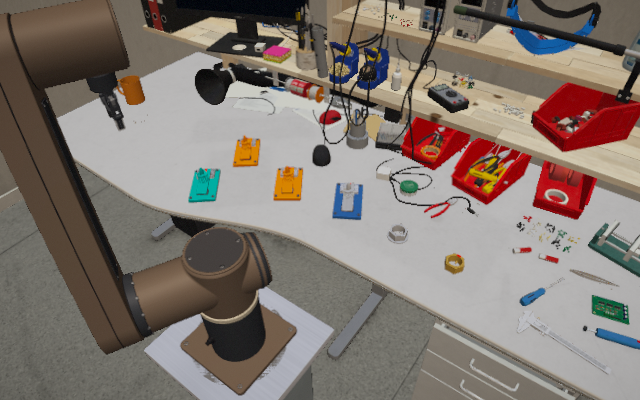

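Top view: the clamp candidates are orange (201,184) and (268,198), turquoise (201,245) and blue (328,186). Blue fits the description. For the nuts, brass (437,200) is the hex nut, and steel (385,198) is the flange nut, which I leave alone. I'll confirm with one enlarged crop.

Run:
```python
from h import *
c=cam("top");d=cam("scene")
a=cv2.imread("pics/top0.png");b=cv2.imread("pics/scene0.png")
t=cv2.resize(a[155:220,300:460],None,fx=5,fy=5,interpolation=2)[:,:800];u=cv2.resize(b[170:280,320:480],(400,275),interpolation=2)
u2=cv2.resize(b[245:280,435:475],(314,275),interpolation=2)
cv2.imwrite("pics/crop1.png",np.vstack([t,np.hstack([u,u2,np.zeros((275,86,3),np.uint8)])])[:600])
hsv=cv2.cvtColor(a,cv2.COLOR_BGR2HSV);h2=cv2.cvtColor(b,cv2.COLOR_BGR2HSV)
print(hsv[200,430:445].tolist())
print("nut",onz(c,(437,200),.024),onz(d,(454.5,263),.012),"clamp",onz(c,(328,186),.02),"fl",onz(c,(385,198),.02))
```

```text
[[20, 125, 88], [18, 124, 111], [18, 73, 122], [18, 20, 129], [113, 8, 133], [120, 9, 136], [110, 12, 132], [125, 11, 135], [120, 8, 133], [108, 10, 128], [0, 5, 110], [21, 34, 75], [16, 117, 72], [20, 145, 97], [19, 107, 119]]
nut [ 0.4764456  -0.30483084  0.024     ] [ 0.48051343 -0.31041157  0.012     ] clamp [0.52579366 0.05500134 0.02      ] fl [ 0.48452216 -0.13324244  0.02      ]
```

View pics/crop1.png

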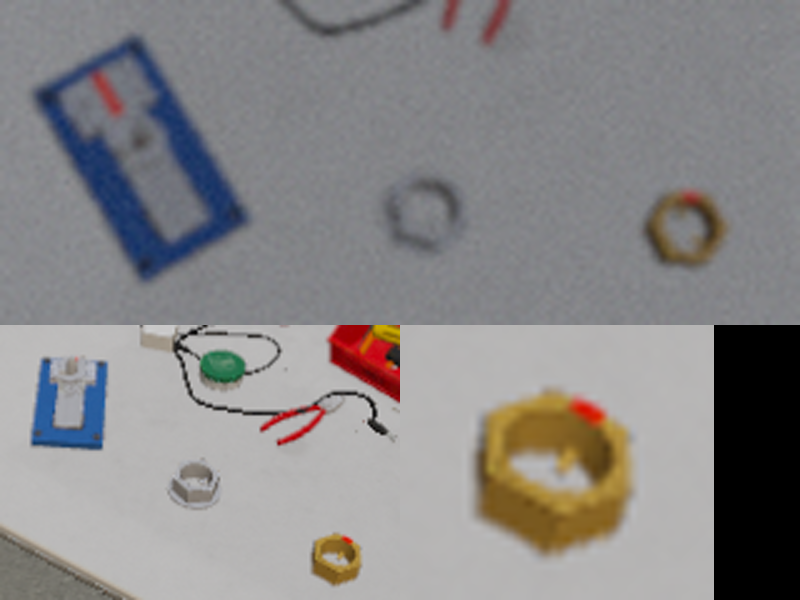

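The crop confirms it: the blue clamp has its red line at (105,93) and stud at (140,137) in the crop, so the line points at about 31° in world. The brass nut has no flange and its red mark is at (690,198), yaw about -8°. Next I move towards the nut, going round the base.

>>> send_rows([
  [-0.385,-0.236,0,0,1],
  [-0.385,-0.236,0,0,1],
  [-0.385,-0.236,0,0,1],
  [-0.385,-0.236,0,0,1],
  [-0.385,-0.236,0,0,1],
  [-0.385,-0.236,0,0,1],
  [-0.385,-0.236,0,0,1],
  [-0.385,-0.236,0,0,1],
  [-0.385,-0.236,0,0,1],
  [-0.385,-0.236,0,0,1],
  [-0.385,-0.236,0,20,1],
  [-0.385,-0.236,0,20,1],
])

```text
time: 1.3
eef_pos: [0.5005, 0.3, 0.2387]
tcp_rot: [0.304, 0.953, -0.0, -0.001]
contact_force: [0.1, -0.2, 0.4]
opening: 1.002
finger_force: 0.0
```

```bash
cat >> h.py <<'E'
def st():
    s=ctrl.get_state();M=R.from_quat(s["tcp_rot"]).as_matrix()
    print("t",s["time"].round(2),"pos",s["eef_pos"].round(4),"yang",np.degrees(np.arctan2(M[1,1],M[0,1])).round(2),"tilt",M[:,2].round(4),"q",s["qpos"].round(2),"F",s["contact_force"].round(1),"op",s["opening"].round(3),"ff",s["finger_force"].round(1))
    return s,M
def rel(P):
    s,M=st();print("tool shift",(M.T@(np.array(P)-s["eef_pos"])).round(4))
E
python3 -c "
from h import *
rel([.478,-.306,.16]);rel([.526,.055,.2])"
```

```text
Traceback (most recent call last):
  File "h.py", line 28, in rel
    s,M=st();print("tool shift",(M.T@(np.array(P)-s["eef_pos"])).round(4))
        ~~^^
  File "h.py", line 25, in st
    print("t",s["time"].round(2),"pos",s["eef_pos"].round(4),"yang",np.degrees(np.arctan2(M[1,1],M[0,1])).round(2),"tilt",M[:,2].round(4),"q",s["qpos"].round(2),"F",s["contact_force"].round(1),"op",s["opening"].round(3),"ff",s["finger_force"].round(1))
              ^^^^^^^^^^^^^^^
AttributeError: 'float' object has no attribute 'round'
```

```bash
sed -i 's/s\["time"\].round(2)/s["time"]/' h.py
python3 -c "
from h import *
rel([.478,-.306,.14]);rel([.526,.055,.18])"
```

```text
Traceback (most recent call last):
  File "h.py", line 28, in rel
    s,M=st();print("tool shift",(M.T@(np.array(P)-s["eef_pos"])).round(4))
        ~~^^
  File "h.py", line 25, in st
    print("t",s["time"],"pos",s["eef_pos"].round(4),"yang",np.degrees(np.arctan2(M[1,1],M[0,1])).round(2),"tilt",M[:,2].round(4),"q",s["qpos"].round(2),"F",s["contact_force"].round(1),"op",s["opening"].round(3),"ff",s["finger_force"].round(1))
                                                                                                                                                                                             ^^^^^^^^^^^^^^^^^^
AttributeError: 'float' object has no attribute 'round'
```

```bash
sed -i 's/s=ctrl.get_state();M=R/s={k:np.asarray(v) for k,v in ctrl.get_state().items()};M=R/' h.py
python3 -c "
from h import *
rel([.478,-.306,.14]);rel([.526,.055,.18])"
```

```text
t 1.3 pos [0.5005 0.3    0.2387] yang 54.59 tilt [-1.4e-03 -1.0e-04 -1.0e+00] q [ 0.37  0.09  1.81  0.    1.25 -0.59] F [ 0.1 -0.2  0.4] op 1.002 ff 0.0
tool shift [-0.3329 -0.5068  0.0988]
t 1.3 pos [0.5005 0.3    0.2387] yang 54.59 tilt [-1.4e-03 -1.0e-04 -1.0e+00] q [ 0.37  0.09  1.81  0.    1.25 -0.59] F [ 0.1 -0.2  0.4] op 1.002 ff 0.0
tool shift [-0.1628 -0.1848  0.0586]
```

>>> send_rows([
  [-0.17,-0.178,0.06,0,1],
  [-0.17,-0.178,0.06,0,1],
  [-0.17,-0.178,0.06,0,1],
  [-0.17,-0.178,0.06,0,1],
  [-0.17,-0.178,0.06,0,1],
  [-0.17,-0.178,0.06,0,1],
  [-0.17,-0.178,0.06,0,1],
  [-0.17,-0.178,0.06,0,1],
  [-0.17,-0.178,0.06,0,1],
])

```text
time: 2.2
eef_pos: [0.5379, 0.0586, 0.1798]
tcp_rot: [0.3, 0.954, 0.0, 0.0]
contact_force: [0.2, 0.3, -0.3]
opening: 1.0
finger_force: 0.0
```

```bash
python3 -c "
from h import *
c,_=shot('wrist','w_clamp.png')
rel([.478,-.306,.14])"
```

```text
t 2.25 pos [0.538  0.0586 0.1798] yang 55.14 tilt [ 8.e-04  2.e-04 -1.e+00] q [-0.08  0.05  1.96  0.    1.13 -1.04] F [ 0.9  0.1 -0.6] op 1.001 ff 0.0
tool shift [-0.1591 -0.3334  0.0397]
```

View pics/w_clamp.png

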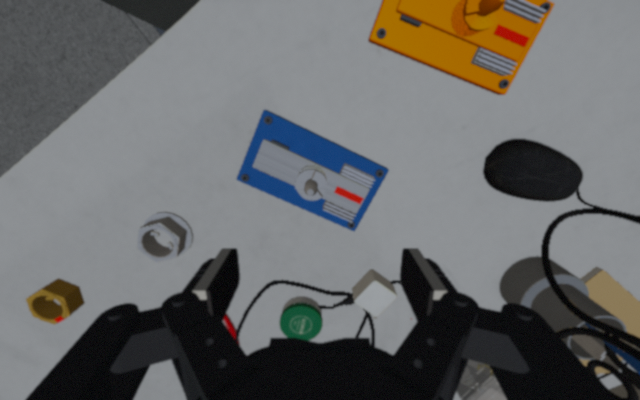

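The wrist view shows the blue clamp with its stud at (312,187) and red line at (349,195). Grey flange nut is at (165,237), brass nut at (55,300). I'll measure the clamp from its red line and blue plate edges.

```bash
cat >> h.py <<'E'
def clamp(c,im,seed):
    h=cv2.cvtColor(im,cv2.COLOR_RGB2HSV)
    red=(((h[...,0]<8)|(h[...,0]>172))&(h[...,1]>140)&(h[...,2]>70)).astype(np.uint8)
    blue=((abs(h[...,0].astype(int)-108)<12)&(h[...,1]>130)).astype(np.uint8)
    Y,X=np.mgrid[:400,:640]
    near=np.hypot(X-seed[0],Y-seed[1])<130
    r=np.argwhere(red&near)[:,::-1]
    P=np.array([onz(c,p,.026)[:2] for p in r])
    rc=cv2.minAreaRect((P*1000).astype(np.float32));print("red n",len(r),"rect",rc)
    m=P.mean(0);u=np.linalg.svd(P-m)[2][0]
    b=np.argwhere(blue&near)[:,::-1]
    B=np.array([onz(c,p,.012)[:2] for p in b])
    bc=cv2.minAreaRect((B*1000).astype(np.float32));print("blue n",len(b),"rect",bc)
    pts=cv2.boxPoints(bc);e=[pts[1]-pts[0],pts[2]-pts[1]];L=max(e,key=np.linalg.norm);L=L/np.linalg.norm(L)
    d=m-np.array(bc[0])/1000
    if L@d<0:L=-L
    if u@L<0:u=-u
    print("red axis",np.degrees(np.arctan2(u[1],u[0])),"plate axis",np.degrees(np.arctan2(L[1],L[0])),"redcentre",m,"stud",m-.044*L)
    return m,L
E
python3 - <<'E'
from h import *
c=cam("wrist");im=cv2.imread("pics/w_clamp.png")[:,:,::-1].copy()
m,L=clamp(c,im,(312,172))
S=m-.044*L
for z in(.051,.076):print(z,proj(c,[*S,z]))
E
```

```text
red n 173 rect ((567.5147705078125, 75.8038558959961), (30.684995651245117, 6.938719749450684), 29.962059020996094)
blue n 4807 rect ((557.2232666015625, 3.8541336059570312), (147.01986694335938, 198.61065673828125), 29.729061126708984)
red axis 29.87804726832044 plate axis 119.72906 redcentre [0.56724169 0.07569131] stud [0.58906126 0.03748258]
0.051 [331.42692063 238.44907814]
0.076 [332.48799295 250.36542978]
```

>>> send_rows([
  [-0.16,-0.333,0.04,3,1],
  [-0.16,-0.333,0.04,3,1],
  [-0.16,-0.333,0.04,3,1],
  [-0.16,-0.333,0.04,3,1],
  [-0.16,-0.333,0.04,3,1],
  [-0.16,-0.333,0.04,3,1],
  [-0.16,-0.333,0.04,3,1],
  [-0.16,-0.333,0.04,3,1],
  [-0.16,-0.333,0.04,3,1],
  [-0.16,-0.333,0.04,3,1],
])

```text
time: 3.25
eef_pos: [0.4785, -0.3069, 0.1394]
tcp_rot: [0.325, 0.946, 0.0, -0.0]
contact_force: [-0.2, 1.2, -0.2]
opening: 1.002
finger_force: 0.0
```

```bash
python3 -c "
from h import *
c,im=shot('wrist','w_nut.png')
st()
h=cv2.cvtColor(im,cv2.COLOR_RGB2HSV)
br=((abs(h[...,0].astype(int)-21)<9)&(h[...,1]>110)).astype(np.uint8)
n,l,s,ce=cv2.connectedComponentsWithStats(br)
for i in range(1,n):
  if s[i,4]>150: print(s[i],ce[i])
red=(((h[...,0]<8)|(h[...,0]>172))&(h[...,1]>140)&(h[...,2]>70)).astype(np.uint8)
n,l,s,ce=cv2.connectedComponentsWithStats(red)
for i in range(1,n):
  if s[i,4]>20: print('red',s[i],ce[i])
"
```

```text
t 3.3 pos [ 0.4786 -0.3063  0.1394] yang 52.09 tilt [ 1.e-04  5.e-04 -1.e+00] q [-0.75  0.16  1.92  0.    1.06 -1.66] F [-0.5  0.5  0.6] op 1.002 ff 0.0
[ 294  164   48   54 1200] [316.87083333 190.61833333]
red [520 204  14  47 370] [526.31621622 227.29189189]
red [324 206  12  10  60] [329.18333333 210.15      ]
red [491 211  35  67 552] [501.39855072 247.65217391]
red [526 250   4  14  24] [527.83333333 256.70833333]
red [ 551  318   89   82 2826] [606.18082095 363.57218684]
red [469 360  32  40 604] [485.21688742 382.50331126]
```

View pics/w_nut.png

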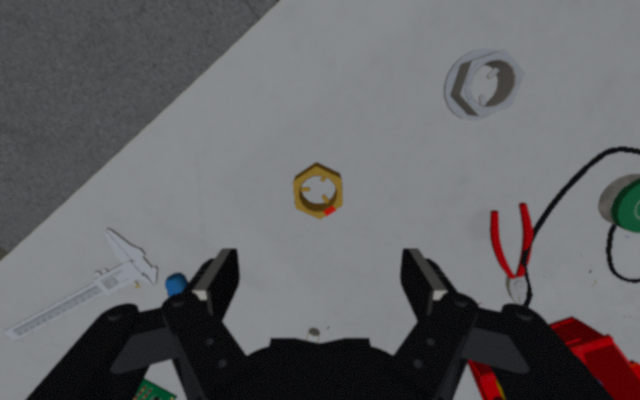

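The nut is at (318,190), with its red mark at (329,210). The pads are at (222,275) and (418,275), and the flange nut is clear at (485,83).

Run:
```python
from h import *
c=cam("wrist");im=cv2.imread("pics/w_nut.png")[:,:,::-1].copy()
h=cv2.cvtColor(im,cv2.COLOR_RGB2HSV)
sub=h[160:224,290:348]
br=(abs(sub[...,0].astype(int)-21)<10)&(sub[...,1]>110)
red=((sub[...,0]<8)|(sub[...,0]>172))&(sub[...,1]>140)
v=sub[...,2]
print(np.histogram(v[br],12))
t=int(cv2.threshold(v[br].reshape(-1,1),0,255,cv2.THRESH_OTSU)[0]);print("otsu",t)
top=((br&(v>t))|red)
for z,m in((.024,top),(0.012,br|red)):
    p=np.argwhere(m)[:,::-1]+[290,160]
    P=np.array([onz(c,q,z)[:2] for q in p])*1000
    hu=cv2.convexHull(P.astype(np.float32));M=cv2.moments(hu);cen=np.array([M['m10'],M['m01']])/M['m00']
    print(z,"cen",cen,"area",M['m00'],"(hex 1833)",cv2.minAreaRect(hu),cv2.minEnclosingCircle(hu))
    pr=np.argwhere(red)[:,::-1]+[290,160];Q=np.array([onz(c,q,.024)[:2] for q in pr])*1000
    d=Q.mean(0)-cen;print("mark",d,np.degrees(np.arctan2(d[1],d[0])))
    # flat directions: support function width vs angle
    a=np.arange(-30,30,1.);hp=hu[:,0]
    w=[sum(np.ptp(hp@[np.cos(np.radians(x+k)),np.sin(np.radians(x+k))]) for k in(0,60,120))/3 for x in a]
    print("flat angle",a[np.argmin(w)],min(w),max(w))
```

```text
(array([ 76, 124, 106,  32,  46,  46,  33,  59, 119, 544,  15,   5]), array([ 60.  ,  66.75,  73.5 ,  80.25,  87.  ,  93.75, 100.5 , 107.25,
       114.  , 120.75, 127.5 , 134.25, 141.  ]))
otsu 98
0.024 cen [ 477.20538679 -307.9888057 ] area 1700.1370587572455 (hex 1833) ((476.8699951171875, -307.92498779296875), (44.04627990722656, 49.27747344970703), 53.394264221191406) ((476.946533203125, -307.85418701171875), 25.106647491455078)
mark [20.30370428 -1.92798208] -5.424379844542816
flat angle -5.0 44.86547108235114 49.73222116610708
0.012 cen [ 478.98946886 -309.48498277] area 1998.0361673920415 (hex 1833) ((478.6288146972656, -309.4565734863281), (46.157257080078125, 54.54251480102539), 53.394317626953125) ((478.7027893066406, -309.35699462890625), 27.40738296508789)
mark [18.51962221 -0.43180501] -1.3356710221759494
flat angle -4.0 48.817474184468324 53.36554083411994
```

>>> send_rows([
  [0,-0.002,0.05,-2.4,1],
  [0,-0.002,0.09,-2.4,1],
  [0,-0.002,0.115,-2.4,1],
  [0,-0.002,0.128,-2.4,1],
  [0,-0.002,0.128,-2.4,1],
  [0,-0.002,0.128,-2.4,-1],
  [0,-0.002,0.128,-2.4,-1],
  [0,-0.002,0.128,-2.4,-1],
  [0,-0.002,0.128,-2.4,-1],
  [0,-0.002,0.128,-2.4,-1],
  [0,-0.002,0.128,-2.4,-1],
], squeeze=40)

```text
time: 4.4
eef_pos: [0.4781, -0.3103, 0.0135]
tcp_rot: [0.306, 0.952, -0.001, 0.002]
contact_force: [0.2, 1.1, 6.9]
opening: 0.529
finger_force: 42.8
```

```bash
python3 -c "
from h import *
st()"
```

```text
t 4.4 pos [ 0.4781 -0.3103  0.0135] yang 54.4 tilt [ 0.0029 -0.0022 -1.    ] q [-0.75  0.35  1.96  0.    0.83 -1.7 ] F [0.2 1.1 6.9] op 0.529 ff 42.8
```

>>> send_rows([
  [0,0,-0.02,0,-1],
  [0,0,-0.06,0,-1],
  [0,0,-0.11,0,-1],
  [0,0,-0.14,0,-1],
  [0,0,-0.14,0,-1],
  [0,0,-0.14,0,-1],
])

```text
time: 5.0
eef_pos: [0.4766, -0.3092, 0.1515]
tcp_rot: [0.306, 0.952, -0.0, 0.0]
contact_force: [0.1, -0.5, -1.5]
opening: 0.531
finger_force: 42.0
```

```bash
python3 -c "
from h import *
c,im=shot('wrist','w_held.png')
cv2.imwrite('pics/w_held_c.png',cv2.resize(im[180:380,200:440,::-1],None,fx=3,fy=3))
st();rel([.48,.05,.15])"
```

```text
t 5.05 pos [ 0.4759 -0.3085  0.1498] yang 54.39 tilt [-0.002   0.0018 -1.    ] q [-0.75  0.14  1.92 -0.    1.08 -1.7 ] F [-0.4 -0.4 -1.5] op 0.525 ff 41.9
t 5.05 pos [ 0.4759 -0.3085  0.1498] yang 54.39 tilt [-0.002   0.0018 -1.    ] q [-0.75  0.14  1.92 -0.    1.08 -1.7 ] F [-0.4 -0.4 -1.5] op 0.525 ff 41.9
tool shift [0.2053 0.2939 0.0005]
```

View pics/w_held_c.png

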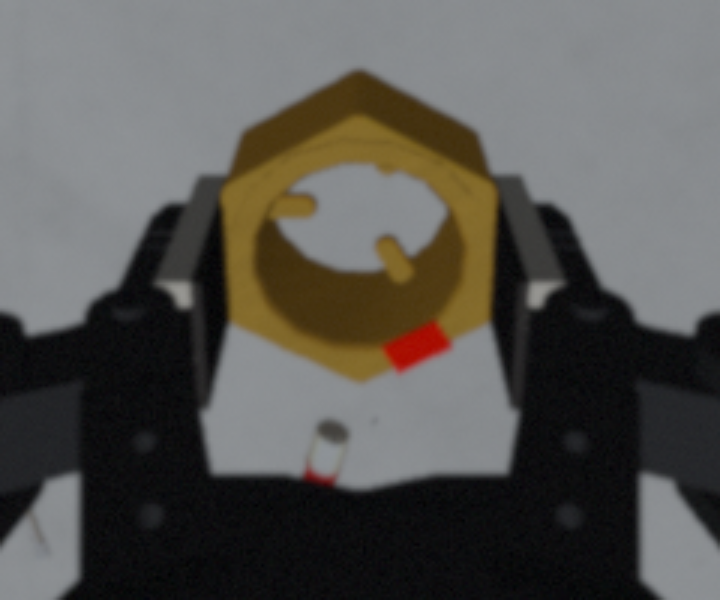

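>>> send_rows([
  [0.068,0.325,0,4.4,-1],
  [0.068,0.325,0,4.4,-1],
  [0.068,0.325,0,4.4,-1],
  [0.068,0.325,0,4.4,-1],
  [0.068,0.325,0,4.4,-1],
  [0.068,0.325,0,4.4,-1],
  [0.068,0.325,0,4.4,-1],
  [0.068,0.325,0,4.4,-1],
  [0.068,0.325,0,4.4,-1],
  [0.068,0.325,0,4.4,-1],
  [0.068,0.325,0,4.4,-1],
])

```text
time: 6.15
eef_pos: [0.6099, -0.0067, 0.1504]
tcp_rot: [0.343, 0.939, -0.0, -0.001]
contact_force: [-0.3, 0.0, -0.8]
opening: 0.527
finger_force: 42.0
```

Run:
```python
from h import *
c,im=shot('wrist','w_cl2.png')
s,M=st()
for zo in(.0105,):
    z=s["eef_pos"][2]+zo
    a,b=[M.T@(onz(c,p,z)-s["eef_pos"]) for p in((319.3,218.3),(319.3,307))]
    print("hex centre tool",(a+b)/2,np.linalg.norm(a-b))
q=proj(c,[.529,.054,.026]);print(q)
m,L=clamp(c,im,q)
cv2.imwrite('pics/w_cl2_c.png',im[0:400,100:600,::-1])
```

```text
t 6.2 pos [ 0.6101 -0.0067  0.1508] yang 49.89 tilt [-0.0011  0.     -1.    ] q [-0.18  0.23  1.81 -0.    1.1  -1.05] F [-0.3  0.4 -2. ] op 0.528 ff 42.0
hex centre tool [ 0.00185965 -0.00067115 -0.01049805] 0.05116343123009531
[313.49469401  77.53425308]
red n 298 rect ((567.169921875, 75.96366882324219), (30.65945053100586, 6.828085899353027), 29.534597396850586)
blue n 8293 rect ((528.8324584960938, 54.16725158691406), (147.35279846191406, 81.93577575683594), 29.72386360168457)
red axis 29.575665299589097 plate axis 29.723879 redcentre [0.56713897 0.07596567] stud [0.52892827 0.05414956]
```

View pics/w_cl2.png

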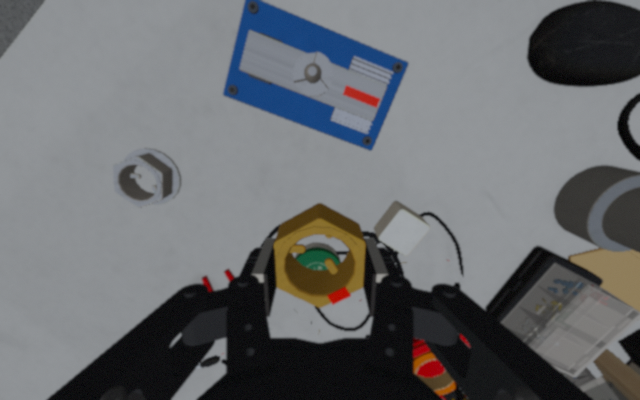

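Both cues agree: the red line and the plate centre put the stud at (0.529,0.054), axis 29.7°. The nut is centred in the jaws at about +2 mm along tool x. I'll go above the stud.

>>> send_rows([
  [0.05,-0.003,0,0,-1],
  [0.099,-0.006,0,0,-1],
  [0.099,-0.006,0,0,-1],
  [0.099,-0.006,0.03,0,-1],
  [0.099,-0.006,0.045,0,-1],
  [0.099,-0.006,0.045,0,-1],
  [0.099,-0.006,0.045,0,-1],
])

```text
time: 6.9
eef_pos: [0.5313, 0.053, 0.1063]
tcp_rot: [0.342, 0.94, -0.0, -0.0]
contact_force: [0.7, 0.4, -1.2]
opening: 0.525
finger_force: 42.0
```

Run:
```python
from h import *
c,im=shot('wrist','w_ab.png');rel([.5304,.0529,.105])
print("tip pred",proj(c,[.5289,.0542,.076]),"stud top",proj(c,[.5289,.0542,.066]))
d,i2=shot('scene','s_ab.png')
p=proj(d,[.529,.054,.08]).astype(int);print(p)
x,y=p
a=cv2.resize(im[190:330,230:410,::-1],(720,560)[:2]);a=cv2.resize(im[190:330,240:390,::-1],(400,373),interpolation=2)
b=cv2.resize(i2[y-50:y+60,x-60:x+60,::-1],(400,373),interpolation=2)
cv2.imwrite('pics/ab.png',np.hstack([a,b]))
```

```text
t 6.95 pos [0.5319 0.0531 0.107 ] yang 49.96 tilt [ 1.1e-03 -1.0e-04 -1.0e+00] q [-0.09  0.13  2.02 -0.    0.99 -0.96] F [ 0.2 -0.2 -0.5] op 0.529 ff 42.0
tool shift [ 0.001  -0.0011  0.002 ]
tip pred [319.21364392 228.94004766] stud top [319.2420886  222.71557703]
[347 181]
```

View pics/ab.png

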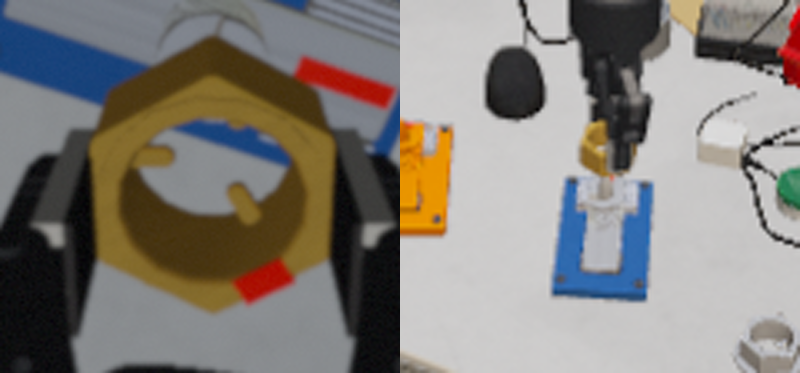

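>>> send_rows([
  [0.001,-0.001,0.005,0,-1],
  [0.001,-0.001,0.01,0,-1],
  [0.001,-0.001,0.013,0,-1],
  [0.001,-0.001,0.016,0,-1],
  [0.001,-0.001,0.019,0,-1],
  [0.001,-0.001,0.022,0,-1],
])

```text
time: 7.6
eef_pos: [0.5296, 0.0536, 0.0841]
tcp_rot: [0.342, 0.94, -0.0, -0.0]
contact_force: [0.1, 0.2, -1.8]
opening: 0.526
finger_force: 42.0
```

Run:
```python
from h import *
c,im=shot('wrist','w_d1.png');st()
print("tip pred",proj(c,[.5289,.0542,.076]))
cv2.imwrite('pics/d1.png',cv2.resize(im[190:330,240:400,::-1],(640,560),interpolation=2))
```

```text
t 7.65 pos [0.5292 0.0536 0.0835] yang 50.0 tilt [-1.e-03  1.e-04 -1.e+00] q [-0.09  0.16  2.04 -0.    0.94 -0.96] F [ 0.2 -0.8 -1.4] op 0.528 ff 42.0
tip pred [320.3909717  248.05675105]
```

View pics/d1.png

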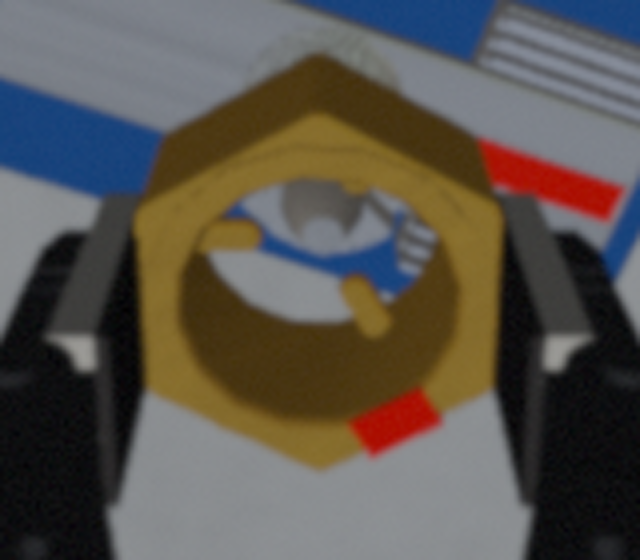

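The pin tip is at crop (323,230), as predicted, and the lug centre is at about (318,235). They're aligned to about 0.7 mm, so I apply a small correction and lower on.

>>> send_rows([
  [0.0005,0.0005,0.003,0,-1],
  [0.0005,0.0005,0.006,0,-1],
  [0.0005,0.0005,0.009,0,-1],
  [0.0005,0.0005,0.012,0,-1],
  [0.0005,0.0005,0.014,0,-1],
  [0.0005,0.0005,0.014,0,-1],
])

```text
time: 8.25
eef_pos: [0.5292, 0.0542, 0.0699]
tcp_rot: [0.342, 0.94, -0.0, -0.0]
contact_force: [-0.6, -0.8, -1.7]
opening: 0.527
finger_force: 42.0
```

Run:
```python
from h import *
st();P=[]
for _ in range(4):
    ctrl.read_camera("top");P.append(ctrl.get_state()["eef_pos"])
print(np.mean(P,0),np.std(P,0))
st()
```

```text
t 8.25 pos [0.5292 0.0542 0.0699] yang 50.0 tilt [-8.e-04  1.e-04 -1.e+00] q [-0.09  0.18  2.04 -0.    0.92 -0.96] F [-0.6 -0.8 -1.7] op 0.527 ff 42.0
[0.52955988 0.05423725 0.07034164] [1.07757883e-04 1.55603858e-05 1.36418718e-04]
t 8.45 pos [0.5297 0.0542 0.0705] yang 50.0 tilt [ 4.e-04 -0.e+00 -1.e+00] q [-0.09  0.18  2.04  0.    0.92 -0.96] F [-0.4  0.4 -1.2] op 0.531 ff 42.0
```

>>> send_rows([
  [0,0,0.001,0,-1],
  [0,0,0.002,0,-1],
  [0,0,0.002,0,-1],
])

```text
time: 8.75
eef_pos: [0.5294, 0.0542, 0.0682]
tcp_rot: [0.342, 0.94, -0.0, -0.0]
contact_force: [0.9, -0.5, -1.5]
opening: 0.53
finger_force: 42.0
```

>>> send_rows([
  [0,0,0.001,0,-1],
  [0,0,0.0015,0,-1],
  [0,0,0.0015,0,-1],
])

```text
time: 9.05
eef_pos: [0.5294, 0.0542, 0.0667]
tcp_rot: [0.342, 0.94, -0.0, -0.0]
contact_force: [-0.6, 0.6, -1.9]
opening: 0.535
finger_force: 42.0
```

>>> send_rows([
  [0,0,0.001,0,-1],
  [0,0,0.001,0,-1],
])

```text
time: 9.25
eef_pos: [0.5294, 0.0543, 0.0657]
tcp_rot: [0.342, 0.94, -0.0, -0.0]
contact_force: [0.3, 0.2, -1.0]
opening: 0.53
finger_force: 42.0
```

>>> send_rows([
  [0,0,0,0,0.1],
  [0,0,0,0,0.1],
  [0,0,0,0,0.1],
  [0,0,0,0,0.1],
  [0,0,0,0,0.1],
], squeeze=20)

```text
time: 9.75
eef_pos: [0.5296, 0.0542, 0.066]
tcp_rot: [0.342, 0.94, -0.0, 0.0]
contact_force: [-0.1, -0.4, 0.8]
opening: 0.55
finger_force: 0.1
```

```bash
cat >> h.py <<'E'
def nut(c,im,z):
    h=cv2.cvtColor(im,cv2.COLOR_RGB2HSV)
    red=(((h[...,0]<8)|(h[...,0]>172))&(h[...,1]>140)&(h[...,2]>50)).astype(np.uint8)
    n,l,s,ce=cv2.connectedComponentsWithStats(red)
    for i in range(1,n):
        if s[i,4]<60: continue
        q=onz(c,ce[i],z);d=q[:2]-[.5289,.0542]
        if np.hypot(*d)<.08: print("red",s[i,4],ce[i].round(1),"angle from line",(np.degrees(np.arctan2(d[1],d[0]))-29.7).round(1),"r",np.hypot(*d).round(4))
E
python3 - <<'E'
from h import *
st();c,im=shot('wrist','w_r0.png');nut(c,im,.0755)
E
```

```text
t 9.75 pos [0.5296 0.0542 0.066 ] yang 50.01 tilt [ 2.e-04 -1.e-04 -1.e+00] q [-0.09  0.19  2.04 -0.    0.91 -0.96] F [-0.1 -0.4  0.8] op 0.55 ff 0.1
red 175 [389.5 248.8] angle from line 35.6 r 0.0364
red 199 [337.4 293.7] angle from line -40.6 r 0.0196
```

>>> send_rows([
  [0.0015,0,0,0,0.1],
  [0.0015,0,0,-5,0.1],
  [0.0015,0,0,-10,0.1],
  [0.0015,0,0,-15,0.1],
  [0.0015,0,0,-20,0.1],
  [0.0015,0,0,-25,0.1],
  [0.0015,0,0,-30,0.1],
  [0.0015,0,0,-34,0.1],
  [0.0015,0,0,-38,0.1],
  [0.0015,0,0,-41,0.1],
  [0.0015,0,0,-43,0.1],
  [0.0015,0,0,-43,0.1],
])

```text
time: 11.0
eef_pos: [0.5283, 0.0553, 0.0658]
tcp_rot: [-0.026, 1.0, 0.0, -0.0]
contact_force: [0.4, 0.0, 0.7]
opening: 0.551
finger_force: 0.1
```

Run:
```python
from h import *
st();c,im=shot('wrist','w_r1.png');nut(c,im,.072)
cv2.imwrite('pics/r1.png',cv2.resize(im[180:330,230:410,::-1],(720,600),interpolation=2))
```

```text
t 11.0 pos [0.5283 0.0553 0.0658] yang 93.0 tilt [-1.e-04  0.e+00 -1.e+00] q [-0.09  0.19  2.05  0.    0.91 -1.71] F [0.4 0.  0.7] op 0.551 ff 0.1
red 228 [339.2 294.3] angle from line 4.5 r 0.0216
```

View pics/r1.png

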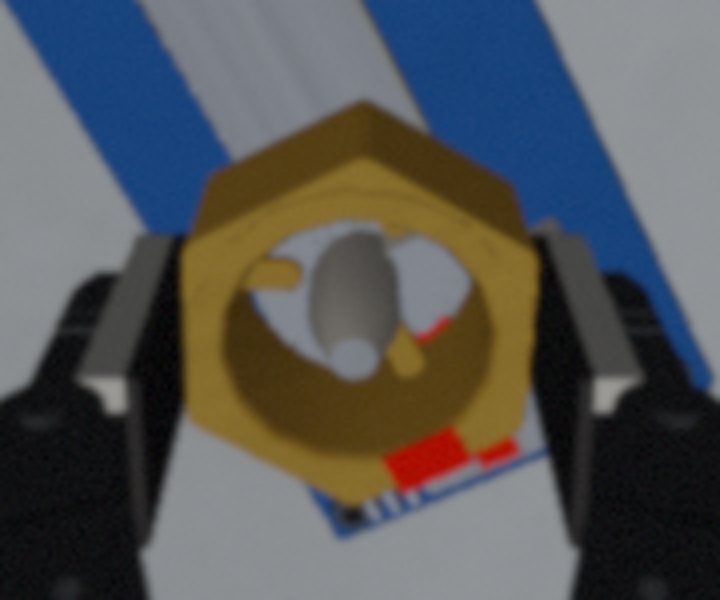

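The pin runs up through the nut, and the mark at crop (428,460) is nearly at the line (497,452). Jaw angle puts the nut within 3° of the line. Next I open, lift straight up, and measure the drop by triangulation.

>>> send_rows([
  [0,0,0,0,0.4],
  [0,0,0,0,1],
  [0,0,0,0,1],
  [0,0,0,0,1],
  [0,0,-0.02,0,1],
  [0,0,-0.05,0,1],
  [0,0,-0.09,0,1],
  [0,0,-0.09,0,1],
  [0,0,-0.09,0,1],
])

```text
time: 11.95
eef_pos: [0.5291, 0.0552, 0.1571]
tcp_rot: [-0.026, 1.0, -0.0, 0.001]
contact_force: [0.1, 0.0, -0.8]
opening: 1.003
finger_force: 0.0
```

```bash
cat >> h.py <<'E'
def nutview(c,im):
    h=cv2.cvtColor(im,cv2.COLOR_RGB2HSV)
    x,y=proj(c,[.5289,.0542,.072]).astype(int);x0,y0=x-50,max(y-50,0)
    sub=h[y0:y+50,x0:x+50]
    br=(abs(sub[...,0].astype(int)-21)<10)&(sub[...,1]>110);v=sub[...,2]
    t=cv2.threshold(v[br].reshape(-1,1),0,255,cv2.THRESH_OTSU)[0]
    red=((sub[...,0]<8)|(sub[...,0]>172))&(sub[...,1]>140)
    n,l,s,ce=cv2.connectedComponentsWithStats(red.astype(np.uint8))
    top=(br&(v>t)).astype(np.uint8)
    hu=cv2.convexHull(np.argwhere(cv2.morphologyEx(top,cv2.MORPH_OPEN,np.ones((2,2))))[:,::-1].astype(np.int32))
    M=cv2.moments(hu);cen=np.array([M['m10'],M['m01']])/M['m00']+[x0,y0]
    for z in(.072,.0755):
        p=[onz(c,q+[x0,y0],z)[:2]*1000 for q in hu[:,0]];print(z,"area",cv2.contourArea(np.array(p,np.float32)).round(0),"cen",onz(c,cen,z)[:2].round(4))
    for i in range(1,n):
        if s[i,4]>30: print("red",s[i,4],ce[i]+[x0,y0])
    nut(c,im,.072)
    return cen
E
python3 - <<'E'
from h import *
st();c,im=shot('wrist','w_f0.png');print(nutview(c,im))
E
```

```text
t 11.95 pos [0.5291 0.0552 0.1571] yang 93.0 tilt [ 2.8e-03 -2.0e-04 -1.0e+00] q [-0.09  0.05  2.    0.    1.08 -1.71] F [ 0.1  0.  -0.8] op 1.003 ff 0.0Traceback (most recent call last):
  File "<stdin>", line 2, in <module>
  File "h.py", line 68, in nutview
    p=[onz(c,q+[x0,y0],z)[:2]*1000 for q in hu[:,0]];print(z,"area",cv2.contourArea(np.array(p,np.float32)).round(0),"cen",onz(c,cen,z)[:2].round(4))
                                                                    ^^^^^^^^^^^^^^^^^^^^^^^^^^^^^^^^^^^^^^^^^^^^^
AttributeError: 'float' object has no attribute 'round'
```

>>> send_rows([
  [-0.05,0,0,0,1],
  [-0.1,0,0,0,1],
  [-0.1,0,0,0,1],
  [-0.1,0,0,0,1],
  [-0.1,0,0,0,1],
])

```text
time: 12.5
eef_pos: [0.6266, 0.0606, 0.1541]
tcp_rot: [-0.026, 1.0, 0.0, -0.002]
contact_force: [0.2, 0.4, 0.4]
opening: 0.996
finger_force: 0.0
```

Run:
```python
from h import *
st();c,im=shot('wrist','w_f1.png');print(nutview(c,im))
c,im=shot('scene','s_f1.png');print("scene",nutview(c,im))
```

```text
t 12.5 pos [0.6266 0.0606 0.1541] yang 93.01 tilt [-3.6e-03  2.0e-04 -1.0e+00] q [-0.06  0.27  1.76 -0.    1.12 -1.69] F [0.2 0.4 0.4] op 0.996 ff 0.0Traceback (most recent call last):
  File "<stdin>", line 2, in <module>
  File "h.py", line 68, in nutview
    p=[onz(c,q+[x0,y0],z)[:2]*1000 for q in hu[:,0]];print(z,"area",cv2.contourArea(np.array(p,np.float32)).round(0),"cen",onz(c,cen,z)[:2].round(4))
                                                                    ^^^^^^^^^^^^^^^^^^^^^^^^^^^^^^^^^^^^^^^^^^^^^
AttributeError: 'float' object has no attribute 'round'
```

```bash
sed -i 's/\.round(0),"cen"/,"cen"/' h.py
python3 - <<'E'
from h import *
T0=np.array(ctrl.calibration("wrist")["tool_from_camera"])
def camat(pos,yang,tz):
    z=np.array(tz)/np.linalg.norm(tz);a=np.radians(yang);y=np.array([np.cos(a),np.sin(a),0]);y-=z*(y@z);y/=np.linalg.norm(y)
    T=np.eye(4);T[:3,:3]=np.c_[np.cross(y,z),y,z];T[:3,3]=pos;K,k,_=cam("wrist");return K,k,T@T0
c0=camat([.5291,.0552,.1571],93.0,[2.8e-3,-2e-4,-1])
print("f0");e0=nutview(c0,cv2.imread("pics/w_f0.png")[:,:,::-1].copy())
st();c1,im=shot("wrist","w_f2.png");print("f2");e1=nutview(c1,im)
c2,i2=shot("scene","s_f2.png");print("scene");e2=nutview(c2,i2)
c3,i3=shot("top","t_f2.png");
def tri(*r):
    A=0;b=0
    for o,d in r:
        d=d/np.linalg.norm(d);Q=np.eye(3)-np.outer(d,d);A=A+Q;b=b+Q@o
    return np.linalg.solve(A,b).round(4)
print("top centre f0+f2",tri(ray(c0,e0),ray(c1,e1)),"f2+scene",tri(ray(c1,e1),ray(c2,e2)))
E
```

```text
f0
0.072 area 1728.507665176876 cen [0.5287 0.0553]
0.0755 area 1673.9027409777627 cen [0.5275 0.0552]
red 173 [336.39884393 227.38150289]
red 173 [336.4 227.4] angle from line 8.0 r 0.0261
t 12.55 pos [0.6267 0.0606 0.1549] yang 93.01 tilt [-2.3e-03  1.0e-04 -1.0e+00] q [-0.06  0.27  1.76 -0.    1.12 -1.69] F [ 0.1 -0.4 -0. ] op 1.005 ff 0.0
f2
0.072 area 1718.9793338477612 cen [0.5291 0.0553]
0.0755 area 1664.228891401086 cen [0.5294 0.0553]
red 112 [331.69642857 103.54464286]
red 115 [336.11304348 119.69565217]
red 112 [331.7 103.5] angle from line 2.0 r 0.0203
red 255 [339.9 128.1] angle from line -2.1 r 0.039
scene
0.072 area 1812.2635458477307 cen [0.4463 0.1681]
0.0755 area 1796.6550237720367 cen [0.4431 0.1654]
top centre f0+f2 [0.529  0.0553 0.0712] f2+scene [0.4858 0.1102 0.0724]
```

```bash
python3 -c "
from plant import ctrl
print(ctrl.sign_off())"
```

```text
the job is handed in; nothing more can be done
None
```

I've handed the job in: the brass hex nut is on the blue clamp's stud and released, its mark about 2° past the red line and its underside measured at about 47 mm above the desk, which is dropped into the thread; the flange nut was not touched.

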